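# Slide the long card pack into the packing jig

## Robot

A 6-joint arm with a two-finger parallel gripper is mounted at the origin on the work surface. World frame = base frame: x ahead of the robot, y to its left, z up, the work surface at z = 0. Lengths are in m, angles in degrees, forces in N, time in s.
With the tool pointing down it reaches from about 0.35 to 0.875 m from the base axis. Payload 4.2 kg.
Tool frame: the origin (TCP) lies between the finger pads; the fingertips stand 19 mm ahead of it and the grasp point (between the pads) is the TCP; z points along the fingers, y is the line along which they close (so a half turn about z gives the same grasp; the last joint's range is limited). The gripper opens to 87 mm and grips with 3 to 60 N. Pads are 19 mm wide; open, the fingers measure 117 mm over their backs; the gripper's body (75 mm by 190 mm) begins 51 mm behind the grasp point.
Start: joints at [79.733, 22.042, 0.453, 0, -68.411, -14.817], TCP at [0.265, 0.566, 0.242] pointing down, gripper open.
Joint ranges: [-179.83, 179.83], [-69.29, 118.12], [-61.27, 80.66], [-181.25, 117.63], [-171.15, -9.14], [-177.46, 177.46]. Speed limits (degrees/s): [159.86, 159.86, 180, 180, 180, 180].

## Interface

Orientations are given as a 3x3 rotation matrix whose columns are the frame's x, y, z axes.
In Python, from station import r gives the robot as it stands.
- The arm moves only by the tool drive_tool, never from a script. Its argument "steps" is one flat list of numbers, 7 for each row, row after row: the turn, a rotation vector about the tool's x, y, z in rad, then the shift along the tool's x, y, z in m, then the opening, from 0 (shut) to 1 (fully open). A call has 1 to 10 rows; each row shifts and turns the commanded pose from where the row before left it, along the tool's axes as they then stand; what a row does not reach is not made up. A row lasts 1/12 s, in which the tool goes at most 41.7 mm and 7.16 degrees, less where a joint would pass 70% of its speed; a pose out of reach is approached as far as the arm can. A call is refused whole if a number of a shift passes 0.0417 or a number of a turn 0.125, either way. A call with a gripper value outside its range is refused whole. The fingers move at their own pace and stop on an object; the grip force is fixed at half the most. Time passes only in rows, so rows that do not move let the fingers close. It gives the time, the measured TCP pose, the force, the opening and the grip force at its end, in the units of the state.
- r.sense(): the state, without advancing time (a new reading comes with each control period).
- r.capture(name): name is "scene" or "side" or "wrist"; returns the picture (400x640x3 uint8, blue, green, red); there is no depth.
- r.camera_params(name): a dict with "camera_matrix" (3x3 intrinsics, pixels), "extrinsics" (4x4, takes a point from world to camera coordinates). Camera axes: x right, y down, z forward; pixel columns grow to the right and rows downward; lengths in m; the calibration is good to about 2 mm. The wrist camera is an equidistant fisheye: a pixel r from the principal point sees the ray r / f radians off the axis. A picture is of the moment at which its call begins: read the wrist's pose just before it. camera_params takes no time and is no camera call; for the wrist camera it gives the pose at the moment of the call.
- r.finish_job(): hands the job in; it is judged then, once.
The state is a dict: "time_s": time; "joints": joint angles; "joint_velocities": joint speeds; "effort": joint torques, N m; "tcp_pos": TCP position; "ee_rot": TCP orientation; "wrist_force": force on the tool from outside, world axes, zero at the start; "moment": the same for the moment, N m; "gripper_width": opening from 0.0 (shut) to 1.0 (fully open); "gripper_force": force on a finger pad.
Only numpy, scipy, OpenCV 4.12 (cv2) and the standard library are available. Lean on these libraries where they do the work, as an engineer would, in place of code of your own. Each camera call takes 0.05 s, during which the arm holds its last target. There are 200 camera calls.

## Task

Of the two thin black card packs lying flat on the packing bench, take the long oblong one: press down on its top and slide it along the bench into the open side of the three-sided aluminium jig, all the way up to the back rail, lying flat and square between the side rails. Keep it down on the bench, and leave the square pack and the thick boxed item where they are.

Things in the scene. Friction and masses are not known exactly. Their poses are not given: they have to be found in the camera images.
- long_pack: the pack to move: flat stiff black card pack, grey panel, pale hang slot near its +y end; loose, 110 mm along its x, 160 along its y, 4 thick, about 90 g. Origin: centre of its underside, z up. Either short end may go first. Its y starts within 0.25 rad of world y. Closed fingertips pressed on its middle with 5 to 20 N carry and turn it over the smooth bench; off its middle it tends to swing
- jig: fixed U of three aluminium rails, 12 mm high, 15 thick, on the bench (no floor of its own), open to its +y. Inside 154 mm wide (x -77 to 77) and 170 deep: back rail's face at y -85, mouth at y +85. Origin on the bench, middle of this inside. A pack right home has its centre at y -5. Its y is within 0.15 rad of world y
- square_pack: bystander: the same kind of flat black card pack but square, 95 x 95 mm, 4 thick, loose; origin: centre of its underside. It and the long pack lie side by side on the bench off the jig's open (+y) side, one nearer the robot, one farther; which is which varies
- boxed_item: bystander: thick black retail box, 70 x 150 mm, 45 high, loose, lying behind the jig's back rail; origin: centre of its underside

How it is judged:
By the outcome, as a careful person would: the job done as asked, in the order asked, and still so for the second after the job is handed in, with the robot touching nothing.
It also fails if it takes over 38 s, if anything falls off the work surface, if the arm or the gripper's body presses on something with over 40 N, if the wrist force passes 120 N, or if a joint passes its speed limit or range.

## Working session

There is one attempt and no reset: what is moved stays moved. The work goes in short steps, Python scripts to look and compute and a tool call to move; the robot and the scene stay as the last step left them, time stands still between calls to the robot, and variables do not carry over. Pictures are saved under pics/ and viewed, at most 10 in all, crops included, and the job is handed in when it is done.

Besides the shell and the picture viewer there is one more tool, called after "Emit:" by a JSON object that holds its "name" and its "arguments", one argument or row to a line. drive_tool: Moves the arm, as the interface text tells. Its arguments: {"type":"object","properties":{"steps":{"type":"array"}},"required":["steps"]}

```bash
mkdir -p pics; python3 - <<'E'
from station import r
import cv2,numpy as np
a=r.capture("scene");b=r.capture("side")
cv2.imwrite("pics/a.png",a);cv2.imwrite("pics/b.png",b)
for n in("scene","side"):
    p=r.camera_params(n);print(np.round(p["camera_matrix"],1).tolist());print(np.round(p["extrinsics"],3).tolist())
s=r.sense();print(s["time_s"],np.round(s["ee_rot"],3).tolist())
E
```

```text
[[412.0, 0.0, 325.1], [0.0, 412.0, 199.1], [0.0, 0.0, 1.0]]
[[0.264, 0.965, -0.008, -0.082], [0.652, -0.184, -0.735, -0.361], [-0.711, 0.189, -0.678, 1.471], [0.0, 0.0, 0.0, 1.0]]
[[410.0, 0.0, 319.4], [0.0, 410.0, 197.0], [0.0, 0.0, 1.0]]
[[-0.999, -0.05, -0.009, 0.57], [-0.031, 0.733, -0.68, 0.094], [0.041, -0.679, -0.733, 0.896], [0.0, 0.0, 0.0, 1.0]]
0.1 [[0.906, -0.424, -0.001], [-0.424, -0.906, -0.002], [0.0, 0.002, -1.0]]
```

View pics/a.png

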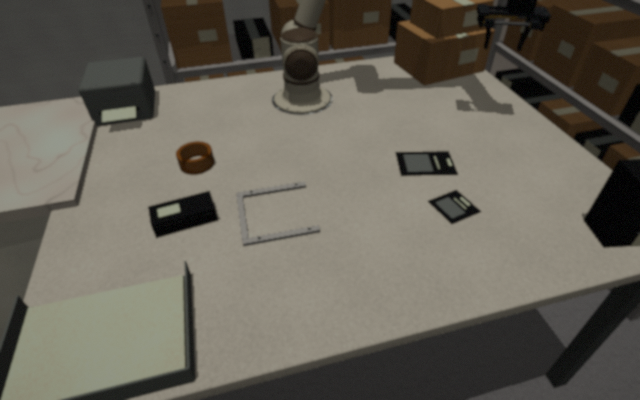

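View pics/b.png

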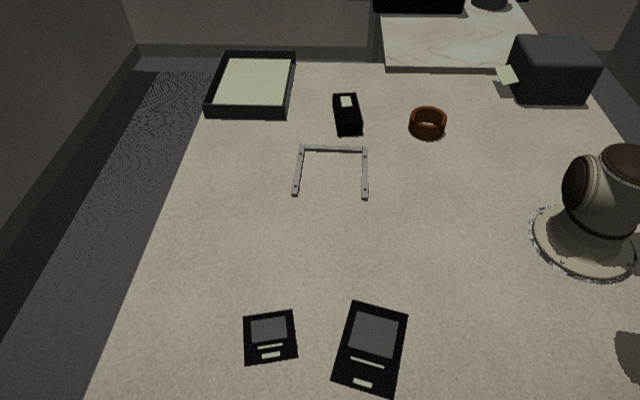

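The side view shows the long pack with corners near (354,301), (408,313), (392,398) and (332,381). The square pack is at (270,337). The jig mouth faces the camera, with rail ends at (296,193) and (365,197).

```bash
cat > h.py <<'E'
import cv2,numpy as np
from station import r
def ray(name,uv,z,p=None):
    p=p or r.camera_params(name);K=np.array(p["camera_matrix"]);E=np.array(p["extrinsics"])
    R,t=E[:3,:3],E[:3,3];o=-R.T@t
    uv=np.atleast_2d(np.array(uv,float))
    d=np.c_[uv,np.ones(len(uv))]@np.linalg.inv(K).T@R
    return (o+d*((z-o[2])/d[:,2])[:,None])[:,:2]
def proj(name,P):
    p=r.camera_params(name);K=np.array(p["camera_matrix"]);E=np.array(p["extrinsics"])
    q=np.atleast_2d(P)@E[:3,:3].T+E[:3,3];q=q@K.T;return q[:,:2]/q[:,2:]
def packs(name,img,thr=50,zone=None):
    g=img.max(2);m=(g<thr).astype(np.uint8)
    if zone is not None:
        z=np.zeros_like(m);x0,y0,x1,y1=zone;z[y0:y1,x0:x1]=1;m*=z
    out=[]
    for c in cv2.findContours(m,cv2.RETR_EXTERNAL,cv2.CHAIN_APPROX_NONE)[0]:
        if cv2.contourArea(c)<300: continue
        w=ray(name,c[:,0,:],0.004)
        (cx,cy),(a,b),th=cv2.minAreaRect((w*1000).astype(np.float32))
        if a>b: a,b,th=b,a,th-90   # th = angle of short side from world x
        th=(th+90)%180-90
        out.append(np.round([cx,cy,a,b,th],1))
    return out
E
python3 - <<'E'
from h import *
a=cv2.imread("pics/a.png");b=cv2.imread("pics/b.png")
print("side",packs("side",b,60,(200,250,450,400)))
print("scene",packs("scene",a,60,(380,130,500,240)))
c=cv2.resize(b[130:210,280:380],None,fx=6,fy=6,interpolation=cv2.INTER_CUBIC)
d=cv2.resize(a[170:250,225:330],None,fx=6,fy=6,interpolation=cv2.INTER_CUBIC)[:,:630]
cv2.imwrite("pics/c.png",c);cv2.imwrite("pics/d.png",d)
print(b[151,335],b[160,335],b[175,299],b[175,320],b[365:367,345])
E
```

```text
side [array([650.2, 250.1,  94.1,  95.1,  11.9]), array([465.4, 258.9, 109.6, 159.5, -14. ])]
scene [array([654.4, 245.7,  89.3,  89.7,  11.9]), array([469.5, 254.5, 102.1, 153.6, -14. ])]
[39 39 41] [142 157 162] [125 131 134] [134 145 152] [[15 20 20]
 [18 14 16]]
```

View pics/c.png

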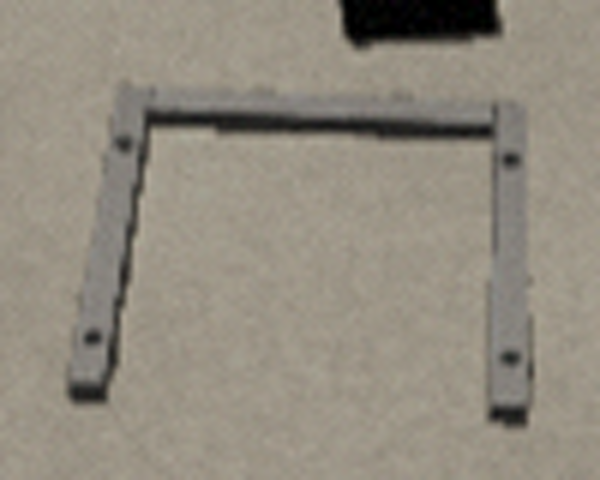

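The crop shows the jig's top inner corners: back at (149,108) and (494,122), mouth at (107,385) and (490,405).

```bash
python3 - <<'E'
from h import *
q=np.array([[149,108],[494,122],[490,405],[107,385]])
uv=np.array([280,130])+(q+.5)/6-.5
w=ray("side",uv,.012)*1000
print(np.round(w,1).tolist())
n=np.linalg.norm
print("widths",n(w[0]-w[1]),n(w[2]-w[3]),"depths",n(w[1]-w[2]),n(w[0]-w[3]))
c=w.mean(0);yl=(w[2]+w[3]-w[0]-w[1]);xl=(w[0]+w[3]-w[1]-w[2])
ay=np.degrees(np.arctan2(-yl[0],yl[1]));ax=np.degrees(np.arctan2(xl[1],xl[0]));print("c",c,"yaw y,x",ay,ax)
for yaw in (ax,(ax+ay)/2):
    t=np.radians(yaw);print("home centre",c+ -5*np.array([-np.sin(t),np.cos(t)]))
s=r.sense();print(s["tcp_pos"],s["joints"],s["wrist_force"],s["time_s"])
E
```

```text
[[624.3, -271.4], [471.0, -267.9], [476.0, -96.9], [628.3, -101.4]]
widths 153.36353067760876 152.401451502532 depths 171.10489736230988 170.01976383547088
c [ 549.92372755 -184.39879427] yaw y,x -1.5144431365765394 -1.4971164082247805
home centre [ 549.79309436 -189.39708747]
home centre [ 549.7923386  -189.39706766]
[0.26475645 0.56559556 0.24057664] [ 7.97309515e+01  2.20859239e+01  3.87704282e-01 -2.43611125e-02
 -6.84122966e+01 -1.48158711e+01] [-0.07661348 -0.15951994  0.19376834] 0.1
```

Everything matches the given sizes: the long pack is at (466,258) mm with yaw −14°, the jig yaw is −1.5° and home is (550,−189). Next I approach with the fingers closing.

Emit:
{"name": "drive_tool", "arguments": {
  "steps": [0,0,0,0.026,0.016,0.015,0,0,0,0,0.026,0.016,0.015,0,0,0,0,0.026,0.016,0.015,0,0,0,0,0.026,0.016,0.015,0,0,0,0,0.026,0.016,0.015,0,0,0,0,0.026,0.016,0.015,0,0,0,0,0.026,0.016,0.015,0,0,0,0,0.026,0.016,0.015,0,0,0,0,0.026,0.016,0.015,0,0,0,0,0.026,0.016,0.015,0]
}}

```text
time_s: 0.93
tcp_pos: [0.4329, 0.3094, 0.0907]
ee_rot: [[0.906, -0.424, -0.0], [-0.424, -0.906, -0.0], [-0.0, 0.0, -1.0]]
wrist_force: [0.9, 0.5, -0.5]
gripper_width: 0.327
gripper_force: 0.0
```

Emit:
{"name": "drive_tool", "arguments": {
  "steps": [0,0,0,0.026,0.016,0.01,0,0,0,0,0.026,0.016,0.01,0,0,0,0,0,0,0,0,0,0,0,0,0,0,0,0,0,0,0,0,0,0]
}}

```text
time_s: 1.35
tcp_pos: [0.4663, 0.26, 0.0715]
ee_rot: [[0.906, -0.424, 0.0], [-0.424, -0.906, -0.0], [0.0, -0.0, -1.0]]
wrist_force: [-0.2, 0.5, -0.6]
gripper_width: 0.02
gripper_force: 0.0
```

```bash
cat > st.py <<'E'
from h import *
import sys
s=r.sense();R=np.array(s["ee_rot"]);p=np.array(s["tcp_pos"])
print("t",s["time_s"],"tcp",np.round(p*1000,1),"yaw",np.round(np.degrees(np.arctan2(R[1,0],R[0,0])),2),"zax",np.round(R[:,2],4),"F",np.round(s["wrist_force"],1),"w",s["gripper_width"])
if len(sys.argv)>1:
    g=np.array([float(v) for v in sys.argv[1:4]])/1000
    print("tool shift mm",np.round(R.T@(g-p)*1000,1))
E
python3 st.py 466 258 40
```

```text
t 1.35 tcp [466.3 260.   71.5] yaw -25.1 zax [ 1.e-04 -0.e+00 -1.e+00] F [-0.2  0.5 -0.6] w 0.01999511028495661
tool shift mm [ 0.6  1.9 31.5]
```

Emit:
{"name": "drive_tool", "arguments": {
  "steps": [0,0,0,0,0.001,0.02,0,0,0,0,0,0,0.015,0,0,0,0,0,0,0.01,0,0,0,0,0,0,0,0,0,0,0,0,0,0,0,0,0,0,0,0,0,0]
}}

```text
time_s: 1.85
tcp_pos: [0.466, 0.26, 0.0273]
ee_rot: [[0.906, -0.423, 0.001], [-0.423, -0.906, 0.001], [0.001, -0.001, -1.0]]
wrist_force: [0.2, -0.1, -0.5]
gripper_width: 0.007
gripper_force: 0.0
```

Emit:
{"name": "drive_tool", "arguments": {
  "steps": [0,0,0,0,0,0.003,0,0,0,0,0,0,0,0,0,0,0,0,0,0,0]
}}

```text
time_s: 2.1
tcp_pos: [0.4658, 0.2591, 0.0239]
ee_rot: [[0.906, -0.424, 0.001], [-0.424, -0.906, 0.001], [0.0, -0.001, -1.0]]
wrist_force: [-1.0, 0.1, 0.9]
gripper_width: 0.0
gripper_force: 0.0
```

Emit:
{"name": "drive_tool", "arguments": {
  "steps": [0,0,0,0,0,0.001,0,0,0,0,0,0,0,0,0,0,0,0,0,0,0]
}}

```text
time_s: 2.35
tcp_pos: [0.4662, 0.2593, 0.0234]
ee_rot: [[0.906, -0.424, 0.001], [-0.424, -0.906, 0.001], [0.001, -0.001, -1.0]]
wrist_force: [-1.7, -0.8, 5.2]
gripper_width: 0.005
gripper_force: 2.8
```

Emit:
{"name": "drive_tool", "arguments": {
  "steps": [0,0,0,0,0,0.001,0,0,0,0,0,0,0,0,0,0,0,0,0,0,0]
}}

```text
time_s: 2.6
tcp_pos: [0.4665, 0.2595, 0.0234]
ee_rot: [[0.906, -0.423, 0.002], [-0.423, -0.906, 0.001], [0.001, -0.002, -1.0]]
wrist_force: [-3.1, -0.9, 11.4]
gripper_width: 0.005
gripper_force: 5.6
```

```bash
python3 st.py 550 -40 22
```

```text
t 2.6 tcp [466.5 259.5  23.4] yaw -25.03 zax [ 0.0021  0.0011 -1.    ] F [-3.1 -0.9 11.4] w 0.005212782736720942
tool shift mm [202.3 236.    1.2]
```

Emit:
{"name": "drive_tool", "arguments": {
  "steps": [0,0,-0.0364,0,0,0,0,0,0,-0.0364,0,0,0,0,0,0,-0.0364,0,0,0,0,0,0,-0.0364,0,0,0,0,0,0,-0.0364,0,0,0,0,0,0,-0.0364,0,0,0,0,0,0,0,0,0,0,0]
}}

```text
time_s: 3.18
tcp_pos: [0.4671, 0.26, 0.0234]
ee_rot: [[0.977, -0.215, 0.003], [-0.215, -0.977, 0.002], [0.003, -0.003, -1.0]]
wrist_force: [-0.7, -0.4, 9.5]
gripper_width: 0.004
gripper_force: 4.8
```

```bash
python3 st.py 550 -40 22; python3 - <<'E'
from h import *
b=r.capture("side");cv2.imwrite("pics/e.png",b)
E
```

```text
t 3.1833 tcp [467.1 260.   23.4] yaw -12.44 zax [ 0.0034  0.0024 -1.    ] F [-0.7 -0.4  9.5] w 0.003539822156397451
tool shift mm [145.6 275.1   1. ]
```

View pics/e.png

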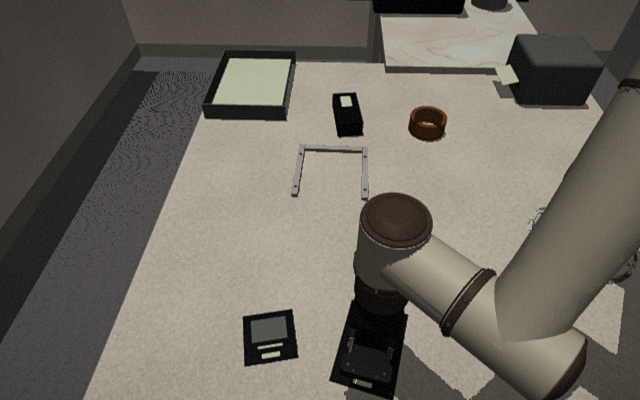

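The side view has the pack edges at about (352,301)→(331,381), nearly unchanged, so it may not have turned. I'll check in the scene and wrist views.

```bash
python3 - <<'E'
from h import *
a=r.capture("scene");w=r.capture("wrist")
p=r.camera_params("wrist");print(np.round(p["camera_matrix"],1).tolist(),np.round(p["extrinsics"],3).tolist())
a=cv2.resize(a[120:230,370:510],None,fx=4,fy=4)
o=np.zeros((440+0,560+0,3),np.uint8);o[:440,:560]=a
cv2.imwrite("pics/w.png",w);cv2.imwrite("pics/w_crop.png",np.hstack([cv2.resize(o,(400,314)),cv2.resize(w,(400,314))]))
E
```

```text
[[309.7, 0.0, 321.0], [0.0, 309.7, 199.4], [0.0, 0.0, 1.0]] [[-0.217, -0.976, -0.002, 0.354], [-0.932, 0.207, 0.298, 0.411], [-0.29, 0.066, -0.955, 0.302], [0.0, 0.0, 0.0, 1.0]]
```

View pics/w_crop.png

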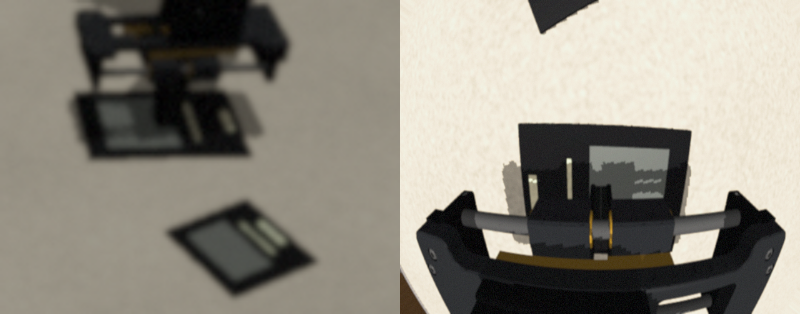

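In the wrist view, the pack's far long edge runs from (190,158) to (464,167) in full-image pixels. I'll cast rays to measure its yaw.

```bash
cat > wr.py <<'E'
from h import *
import sys
def fray(uv,z,p):
    K=np.array(p["camera_matrix"]);E=np.array(p["extrinsics"]);R,t=E[:3,:3],E[:3,3];o=-R.T@t
    a=(np.asarray(uv,float)-K[:2,2])/K[0,0];th=np.linalg.norm(a,axis=1)
    d=np.c_[a*(np.sin(th)/th)[:,None],np.cos(th)]@R
    return (o+d*((z-o[2])/d[:,2])[:,None])[:,:2]*1000
def measure(img,p):
    m=(img.max(2)<70).astype(np.uint8);m[230:]=0
    n,l,st,_=cv2.connectedComponentsWithStats(m)
    k=[i for i in range(1,n) if st[i,1]+st[i,3]>=229 and st[i,0]>60 and st[i,0]+st[i,2]<600]
    k=max(k,key=lambda i:st[i,4]);x0,y0,w,h,_=st[k]
    m=(l==k)
    us=np.arange(x0+12,x0+w-12);vs=np.array([m[:,u].argmax() for u in us])
    W=fray(np.c_[us,vs-.5],.004,p)
    vx,vy,cx,cy=cv2.fitLine(W.astype(np.float32),cv2.DIST_HUBER,0,.01,.01).ravel()
    if vy<0:vx,vy=-vx,-vy
    d=np.array([vx,vy]);yaw=np.degrees(np.arctan2(-vx,vy))
    # ends: leftmost / rightmost pixels in rows just below the edge
    ends=[]
    for v in range(vs.max()+8,vs.max()+30):
        q=np.flatnonzero(m[v,:]);ends.append([[q[0]-.5,v],[q[-1]+.5,v]])
    ends=np.array(ends);ta=[np.median(fray(ends[:,i],.004,p)@d) for i in(0,1)]
    n_=np.array([d[1],-d[0]])   # pack +x
    c=n_*(np.array([cx,cy])@n_-55)+d*np.mean(ta)
    return c,yaw,abs(ta[0]-ta[1])
if __name__=="__main__":
    p=r.camera_params("wrist");im=r.capture("wrist");cv2.imwrite("pics/wl.png",im)
    c,y,L=measure(im,p);print("pack centre",np.round(c,1),"yaw",round(float(y),2),"len(160)",round(float(L),1))
    import st
E
python3 wr.py; python3 -c "
import json"
```

```text
pack centre [465.6 256. ] yaw -14.39 len(160) 157.3
t 3.3833 tcp [467.1 260.   23.4] yaw -12.51 zax [ 0.0034  0.0024 -1.    ] F [-1.4 -1.1  9.6] w 0.0072016918913267985
```

The pack did not turn; a twist in place slips. Moving the press point about 15 mm ahead of the middle should make the pack trail into line while it slides and twists.

Emit:
{"name": "drive_tool", "arguments": {
  "steps": [0,0,0,0,0,-0.006,0,0,0,0,0,0,-0.002,0,0,0,0,-0.001,0.018,0,0,0,0,0,0,0,0,0,0,0,0,0,0,0.006,0,0,0,0,0,0,0.002,0,0,0,0,0,0,0,0,0,0,0,0,0,0,0]
}}

```text
time_s: 4.05
tcp_pos: [0.4622, 0.2426, 0.0234]
ee_rot: [[0.976, -0.216, 0.003], [-0.216, -0.976, 0.001], [0.002, -0.001, -1.0]]
wrist_force: [-1.6, -2.6, 15.0]
gripper_width: 0.003
gripper_force: 7.5
```

Emit:
{"name": "drive_tool", "arguments": {
  "steps": [0,0,-0.02,0.004,0.009,0,0,0,0,-0.02,0.004,0.009,0,0,0,0,-0.02,0.004,0.009,0,0,0,0,-0.02,0.004,0.009,0,0,0,0,-0.02,0.004,0.009,0,0,0,0,-0.02,0.004,0.009,0,0,0,0,-0.02,0.004,0.009,0,0,0,0,-0.02,0.004,0.009,0,0,0,0,0,0,0,0,0]
}}

```text
time_s: 4.8
tcp_pos: [0.485, 0.1668, 0.0234]
ee_rot: [[0.998, -0.058, 0.006], [-0.058, -0.998, 0.003], [0.006, -0.003, -1.0]]
wrist_force: [1.7, -1.6, 11.7]
gripper_width: 0.006
gripper_force: 5.7
```

```bash
python3 wr.py
```

```text
pack centre [486.7 181.5] yaw -4.84 len(160) 157.0
t 4.85 tcp [484.9 166.9  23.4] yaw -3.33 zax [ 0.0058  0.0024 -1.    ] F [ 1.5 -1.8 12.3] w 0.005081995014420017
```

The pack follows the tool (yaw now −4.8°). I'll keep going toward the jig axis.

Emit:
{"name": "drive_tool", "arguments": {
  "steps": [0,0,-0.006,0.0036,0.009,0,0,0,0,-0.006,0.0036,0.009,0,0,0,0,-0.006,0.0036,0.009,0,0,0,0,-0.006,0.0036,0.009,0,0,0,0,-0.006,0.0036,0.009,0,0,0,0,-0.006,0.0036,0.009,0,0,0,0,-0.006,0.0036,0.009,0,0,0,0,-0.006,0.0036,0.009,0,0,0,0,-0.006,0.0036,0.009,0,0,0,0,0,0,0,0,0]
}}

```text
time_s: 5.68
tcp_pos: [0.5148, 0.0841, 0.0234]
ee_rot: [[1.0, -0.004, 0.006], [-0.004, -1.0, 0.002], [0.006, -0.002, -1.0]]
wrist_force: [1.3, -2.4, 10.9]
gripper_width: 0.004
gripper_force: 5.7
```

```bash
python3 wr.py
```

```text
pack centre [515.6  98.9] yaw -1.62 len(160) 156.9
t 5.7333 tcp [514.7  84.3  23.4] yaw -0.24 zax [ 0.0063  0.0014 -1.    ] F [ 1.4 -1.1 12.7] w 0.00524028107838973
```

Emit:
{"name": "drive_tool", "arguments": {
  "steps": [0,0,0,0.004,0.01,0,0,0,0,0,0.004,0.01,0,0,0,0,0,0.004,0.01,0,0,0,0,0,0.004,0.01,0,0,0,0,0,0.004,0.01,0,0,0,0,0,0.004,0.01,0,0,0,0,0,0.004,0.01,0,0,0,0,0,0.004,0.01,0,0,0,0,0,0.004,0.01,0,0,0,0,0,0,0,0,0]
}}

```text
time_s: 6.57
tcp_pos: [0.5505, -0.007, 0.0234]
ee_rot: [[1.0, -0.005, 0.006], [-0.005, -1.0, 0.0], [0.006, -0.0, -1.0]]
wrist_force: [1.1, -2.8, 9.9]
gripper_width: 0.007
gripper_force: 5.3
```

```bash
python3 wr.py
```

```text
pack centre [551.2   7.8] yaw -1.58 len(160) 156.9
t 6.6167 tcp [550.3  -6.7  23.4] yaw -0.25 zax [ 6.4e-03  1.0e-04 -1.0e+00] F [ 0.7 -1.9 11.9] w 0.00518862810220764
```

Emit:
{"name": "drive_tool", "arguments": {
  "steps": [0,0,0,0,0.01,0,0,0,0,0,0,0.01,0,0,0,0,0,0,0.01,0,0,0,0,0,0,0.01,0,0,0,0,0,0,0.01,0,0,0,0,0,0,0.01,0,0,0,0,0,0,0.01,0,0,0,0,0,0,0.01,0,0,0,0,0,0,0.01,0,0,0,0,0,0,0.01,0,0]
}}

```text
time_s: 7.45
tcp_pos: [0.5496, -0.1063, 0.0234]
ee_rot: [[1.0, -0.003, 0.006], [-0.003, -1.0, -0.0], [0.006, 0.0, -1.0]]
wrist_force: [0.5, 1.5, 10.4]
gripper_width: 0.006
gripper_force: 5.3
```

Emit:
{"name": "drive_tool", "arguments": {
  "steps": [0,0,0,0,0.01,0,0,0,0,0,0,0.01,0,0,0,0,0,0,0.01,0,0,0,0,0,0,0.01,0,0,0,0,0,0,0.01,0,0,0,0,0,0,0.01,0,0,0,0,0,0,0.01,0,0,0,0,0,0,0.01,0,0,0,0,0,0,0,0,0,0,0,0,0,0,0,0]
}}

```text
time_s: 8.28
tcp_pos: [0.5489, -0.1877, 0.0234]
ee_rot: [[1.0, -0.004, 0.006], [-0.004, -1.0, -0.002], [0.006, 0.002, -1.0]]
wrist_force: [-0.1, -1.2, 9.1]
gripper_width: 0.005
gripper_force: 4.8
```

```bash
python3 st.py; python3 - <<'E'
from h import *
w=r.capture("wrist");s=r.capture("side");cv2.imwrite("pics/f_w.png",w);cv2.imwrite("pics/f_s.png",s)
s=cv2.resize(s[120:280,250:450],(400,320));cv2.imwrite("pics/f.png",np.hstack([s,cv2.resize(w[:,64:576],(400,320))]))
E
```

```text
t 8.2833 tcp [ 548.9 -187.7   23.4] yaw -0.24 zax [ 0.0058 -0.002  -1.    ] F [-0.1 -1.2  9.1] w 0.004663039986391012
```

View pics/f.png

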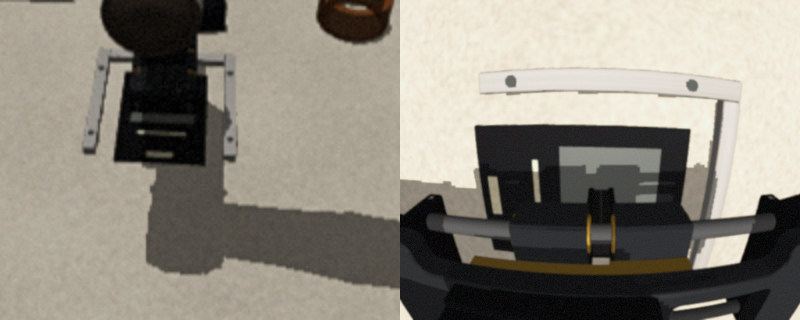

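The pack is inside the rails (wrist-crop edge (475,127)–(690,130)), about 16 mm short of the back rail. Now I slide it home slowly and watch the force.

Emit:
{"name": "drive_tool", "arguments": {
  "steps": [0,0,0,0,0.005,0,0,0,0,0,0,0.004,0,0,0,0,0,0,0.003,0,0,0,0,0,0,0,0,0]
}}

```text
time_s: 8.72
tcp_pos: [0.5488, -0.1991, 0.0234]
ee_rot: [[1.0, -0.004, 0.006], [-0.004, -1.0, -0.002], [0.006, 0.002, -1.0]]
wrist_force: [-0.1, -0.7, 10.4]
gripper_width: 0.004
gripper_force: 4.9
```

Emit:
{"name": "drive_tool", "arguments": {
  "steps": [0,0,0,0,0.002,0,0,0,0,0,0,0.002,0,0,0,0,0,0,0.001,0,0,0,0,0,0,0,0,0]
}}

```text
time_s: 9.05
tcp_pos: [0.5488, -0.2037, 0.0234]
ee_rot: [[1.0, -0.004, 0.006], [-0.004, -1.0, -0.001], [0.006, 0.001, -1.0]]
wrist_force: [0.1, 0.3, 9.2]
gripper_width: 0.006
gripper_force: 5.1
```

```bash
python3 wr.py
```

```text
pack centre [ 549.5 -188.8] yaw -1.58 len(160) 157.0
t 9.1 tcp [ 548.8 -203.7   23.4] yaw -0.21 zax [ 0.0056 -0.0015 -1.    ] F [-0.2  1.  10.5] w 0.0064458984193723175
```

Emit:
{"name": "drive_tool", "arguments": {
  "steps": [0,0,0,0,0.001,0,0,0,0,0,0,0.001,0,0,0,0,0,0,0,0,0]
}}

```text
time_s: 9.35
tcp_pos: [0.5488, -0.2055, 0.0234]
ee_rot: [[1.0, -0.004, 0.006], [-0.004, -1.0, -0.001], [0.006, 0.001, -1.0]]
wrist_force: [0.2, 3.6, 9.9]
gripper_width: 0.008
gripper_force: 5.1
```

Emit:
{"name": "drive_tool", "arguments": {
  "steps": [0,0,0,0,0.001,0,0,0,0,0,0,0,0,0]
}}

```text
time_s: 9.52
tcp_pos: [0.5488, -0.2066, 0.0234]
ee_rot: [[1.0, -0.004, 0.006], [-0.004, -1.0, -0.001], [0.006, 0.001, -1.0]]
wrist_force: [0.9, 1.9, 10.4]
gripper_width: 0.004
gripper_force: 5.1
```

```bash
python3 wr.py
```

```text
pack centre [ 549.5 -191.9] yaw -1.58 len(160) 157.5
t 9.5667 tcp [ 548.8 -206.5   23.4] yaw -0.2 zax [ 0.0057 -0.0014 -1.    ] F [-0.3  2.2 10.1] w -0.00010771155433088726
```

Emit:
{"name": "drive_tool", "arguments": {
  "steps": [0,0,0,0,0.001,0,0,0,0,0,0,0.001,0,0,0,0,0,0,0,0,0]
}}

```text
time_s: 9.82
tcp_pos: [0.5488, -0.2084, 0.0234]
ee_rot: [[1.0, -0.004, 0.006], [-0.004, -1.0, -0.001], [0.006, 0.001, -1.0]]
wrist_force: [-0.0, 2.6, 10.0]
gripper_width: 0.006
gripper_force: 5.2
```

Emit:
{"name": "drive_tool", "arguments": {
  "steps": [0,0,0,0,0.001,0,0,0,0,0,0,0.001,0,0,0,0,0,0,0,0,0]
}}

```text
time_s: 10.07
tcp_pos: [0.5488, -0.2103, 0.0234]
ee_rot: [[1.0, -0.004, 0.006], [-0.004, -1.0, -0.001], [0.006, 0.001, -1.0]]
wrist_force: [0.3, 3.0, 10.6]
gripper_width: 0.006
gripper_force: 5.2
```

```bash
python3 wr.py
```

```text
pack centre [ 549.5 -193.7] yaw -1.64 len(160) 158.6
t 10.1167 tcp [ 548.8 -210.3   23.4] yaw -0.21 zax [ 0.0057 -0.0011 -1.    ] F [ 0.1  3.1 10.2] w 0.007233474401370466
```

Emit:
{"name": "drive_tool", "arguments": {
  "steps": [0,0,0,0,0.0015,0,0,0,0,0,0,0.0015,0,0,0,0,0,0,0,0,0]
}}

```text
time_s: 10.37
tcp_pos: [0.5488, -0.2133, 0.0234]
ee_rot: [[1.0, -0.004, 0.006], [-0.004, -1.0, -0.001], [0.006, 0.001, -1.0]]
wrist_force: [0.3, 2.6, 11.1]
gripper_width: 0.009
gripper_force: 5.2
```

```bash
python3 wr.py; python3 - <<'E'
from h import *
w=cv2.imread("pics/wl.png");cv2.imwrite("pics/g.png",cv2.resize(w[60:260,400:600],(600,600),interpolation=cv2.INTER_CUBIC))
E
```

```text
pack centre [ 549.6 -193.8] yaw -1.58 len(160) 158.4
t 10.4167 tcp [ 548.8 -213.3   23.4] yaw -0.21 zax [ 0.0058 -0.0012 -1.    ] F [ 0.5  3.4 10.8] w 0.003452230429896853
```

View pics/g.png

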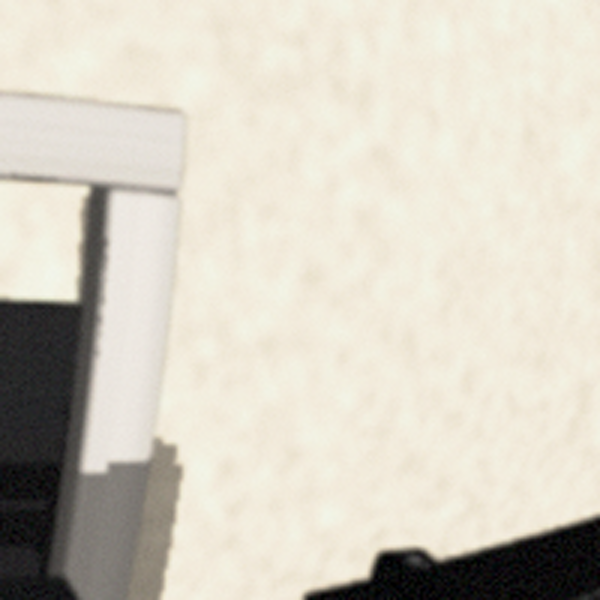

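The pack edge meets the back rail's face with no gap, and its centre stayed put while the tip slid, so it is home. I lift clear and check.

Emit:
{"name": "drive_tool", "arguments": {
  "steps": [0,0,0,0,0,-0.004,0,0,0,0,0,0,-0.01,0,0,0,0,0,0,-0.03,0,0,0,0,0,0,-0.04,0,0,0,0,0,0,-0.04,0,0,0,0,-0.02,0.02,-0.03,0,0,0,0,-0.03,0.02,-0.02,0,0,0,0,-0.03,0.02,-0.02,0,0,0,0,-0.03,0.02,0,0,0,0,0,0,0,0,0]
}}

```text
time_s: 11.25
tcp_pos: [0.431, -0.2947, 0.2173]
ee_rot: [[1.0, -0.01, 0.001], [-0.01, -1.0, -0.0], [0.001, 0.0, -1.0]]
wrist_force: [0.5, 0.1, -0.5]
gripper_width: 0.001
gripper_force: 0.0
```

```bash
python3 st.py; python3 - <<'E'
from h import *
s=r.capture("side");cv2.imwrite("pics/z_s.png",s);a=r.capture("scene")
print(packs("side",s,60,(200,140,450,400)))
s=cv2.resize(s[60:400,200:450],(440,598));a=cv2.resize(a[150:260,140:250+80],(350,202))
o=np.zeros((598,790,3),np.uint8);o[:,:440]=s;o[:202,440:]=a;cv2.imwrite("pics/z.png",o)
E
```

```text
t 11.25 tcp [ 431.  -294.7  217.3] yaw -0.56 zax [ 7.e-04 -0.e+00 -1.e+00] F [ 0.5  0.1 -0.5] w 0.0010458020555003163
[array([650.3, 250. ,  93.8,  94.8,  12. ]), array([ 551.3, -192. ,  153.2,  168.1,   -1.3])]
```

View pics/z.png

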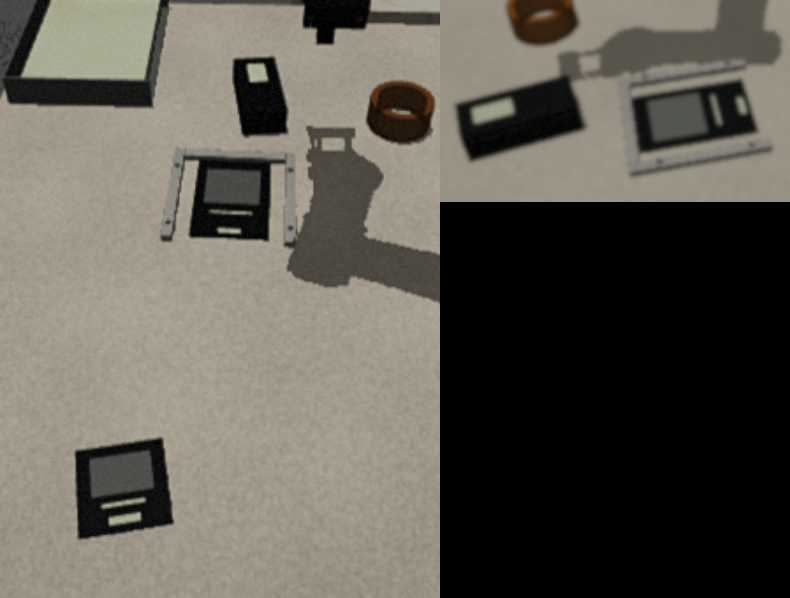

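The pack lies flat between the rails; the square pack and box look unmoved. One numeric check on the near edge against the jig mouth.

```bash
python3 - <<'E'
from h import *
s=cv2.imread("pics/z_s.png");g=s.max(2)
us=np.arange(314,350);vs=[max(v for v in range(170,205) if g[v,u]<60)+.5 for u in us]
W=ray("side",np.c_[us,vs],.004)*1000
t=np.radians(-1.5);l=(W-[549.9,-184.4])@np.array([[np.cos(t),-np.sin(t)],[np.sin(t),np.cos(t)]])
k=np.polyfit(l[:,0],l[:,1],1);print("near edge y_jig (home 75)",np.median(l[:,1]),"slope deg",np.degrees(k[0]))
# left/right edges mid rows
for v in (185,190,194):
    q=[u for u in range(302,362) if g[v,u]<60];L=ray("side",[[u,v] for u in (q[0]-.5,q[-1]+.5)],.004)*1000;print((L-[549.9,-184.4])@[np.cos(t),np.sin(t)])
E
```

```text
near edge y_jig (home 75) 75.93014858548362 slope deg 0.653704199987033
[ 53.49902333 -52.36544728]
[ 54.32019441 -52.76447216]
[ 53.03177692 -53.07715934]
```

```bash
python3 -c "
from station import r
print(r.finish_job())"
```

```text
the job is handed in; nothing more can be done
None
```

The long pack is in the jig against the back rail, flat and square to within about 1° and centred between the side rails; the square pack is where it started, the boxed item looks unmoved, and the job was handed in about 11 s into the 38 s limit.

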